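# Refit the timer knob on the hotplate and hold it pressed

### The arm

A 7-joint arm with a two-finger parallel gripper is mounted at the origin on a cart in front of the work surface, level with it; the furniture and walls round the work are solid. World frame = base frame: x ahead of the robot, y to its left, z up, the work surface at z = 0. Lengths are in m, angles in rad, forces in N, time in s.
With the tool pointing down it reaches from about 0.425 to 0.925 m from the base axis. Payload 6.8 kg.
Tool frame: the origin (TCP) lies on the centre line of the jaws, within the pads' length; the fingertips stand bot.tip_reach ahead of it and the grasp point (between the pads) lies 3 mm ahead of it (bot.tip_reach is the distance from the TCP to the fingertips, in m); z points along the fingers, y is the line along which they close (so a half turn about z gives the same grasp; the last joint's range is limited). The gripper opens to 85 mm and grips with 20 to 120 N. Pads are 22 mm wide; open, the fingers measure 114 mm over their backs; the gripper's body (76 mm by 85 mm) begins 54 mm behind the grasp point. The pads swing forward as they close: fully open they stand 13 mm farther back than shut.
Start: joints at [1.018, 0.477, 0.022, 1.555, -0.011, 1.109, -0.083], TCP at [0.29, -0.609, 0.253] pointing down, gripper open.
Joint ranges: [-2.96, 2.96], [-0.34, 2.1], [-1.41, 1.46], [0.24, 2.44], [-1.37, 4.51], [0.17, 1.92], [-2.96, 2.96]. Speed limits (rad/s): [2.39, 2.39, 3.14, 3.14, 3.14, 3.14, 3.14].

### API

Orientations are given as a unit quaternion [w, x, y, z].
In Python, from station import bot gives the robot as it stands.
- The arm moves only by the tool jog_arm, never from a script. Its argument "deltas" is a list of rows, each a list of 7 numbers: the shift along the world's x, y, z in m, then the turn, a rotation vector about the world's x, y, z in rad, then the opening, from 0 (shut) to 1 (fully open). In form: [[x, y, z, rx, ry, rz, grip], ...]. A call has 1 to 10 rows; each row shifts and turns the commanded pose from where the row before left it; what a row does not reach is not made up. A row lasts 1/10 s, in which the tool goes at most 50 mm and 8.59 degrees, less where a joint would pass 70% of its speed; a pose out of reach is approached as far as the arm can. A call with a gripper value outside its range is refused whole. The fingers move at their own pace and stop on an object; "newtons" is the grip in N (left out, the last holds). Time passes only in rows, so rows that do not move let the fingers close. It gives the time, the measured TCP pose, the force, the opening and the grip force at its end, in the units of the state.
- bot.get_obs(): the state, without advancing time (a new reading comes with each control period).
- bot.read_camera(name): name is "side" or "top" or "wrist"; returns a dict with "img" (384x512x3 uint8, red, green, blue), "K" (3x3 intrinsics, pixels), "eye" and "attitude" of the camera in the world. Camera axes: x right, y down, z forward; pixel columns grow to the right and rows downward; lengths in m; the calibration is good to about 2 mm. A picture is of the moment at which its call begins. There is no depth.
- bot.hand_in(): hands the job in; it is judged then, once.
The state is a dict: "t": time; "q": joint angles; "joint_vel": joint speeds; "joint_torque": joint torques, N m; "eef_pos": TCP position; "tool_rot": TCP orientation; "contact_force": force on the tool from outside, world axes, zero at the start; "torque": the same for the moment, N m; "gripper_width": opening from 0.0 (shut) to 1.0 (fully open); "grasp_force": force on a finger pad.
Only numpy, scipy, OpenCV 4.12 (cv2) and the standard library are available. Lean on these libraries where they do the work, as an engineer would, in place of code of your own. Each camera call takes 0.05 s, during which the arm holds its last target. There are 200 camera calls.

### The job

The timer knob has come off this electric hotplate. First slide the heat slider all the way to its red dot (off). Then pick up the loose knob, turn it so that its white line points the same way as the white line on the ring round the bare shaft, and push it onto the D-shaped shaft, fully home against the spring. Finish holding: still grip the knob and keep it pressed fully down, so that I can tighten its screw; do not let go. Leave the mug, the egg timer and the lighter where they are.

Things in the scene. Friction and masses are not known exactly. Their poses are not given: they have to be found in the camera images.
- hotplate: White and steel electric hotplate, 260 x 260 mm, flat top 55 mm above the worktop; fixed. Origin: centre of its underside; x points away from its control side, y left as seen from there, z up. Black control panel on top along its -x edge: heat slider in the left half (+y), bare shaft in the right half (x -92, y -72 mm). Dark round plate (centre x +35, radius 88 mm) 14 mm above the top.
- slider_top (a point): Centre of the top face of the grey heat slider grip, 29 mm above the hotplate's top. The grip is a block 28 mm along the hotplate's x, 16 mm along its y, 27 mm high (it begins 2 mm above the panel), with a white line across its top. It runs in a slot along the hotplate's y axis.
- heat_slider (a joint): Position of the slider in m along the hotplate's +y: 0 = off, at its end stop beside the red dot (the end nearer the shaft); 0.06 = far end, full heat. Moves with about 1.5 N and stays where it is left.
- shaft_tip (a point): Centre of the top end of the bare steel D-shaft, on its axis, 16 mm above the hotplate's top. Shaft upright, 12 mm thick, with one flat 2.5 mm from the axis; the last 3 mm taper by 1.5 mm all round. The point's x axis points out through the flat, as does the white line on the ring; z up. The shaft turns only stiffly (0.25 N m).
- spring_ring (a joint): Blue ring, radius 25 mm, round the foot of the shaft, with a radial white line on the side of the flat; it turns with the shaft. Value: how far it is pressed down, m: 0 = up (top 8 mm below the shaft tip), 0.005 = fully down (13 mm below). Spring: 2 N to start, 7 N fully down; it lifts the knob again if let go.
- knob: Loose black timer knob, 44 mm high, about 40 g, standing on the worktop, socket down. Origin: centre of its underside; z up. Skirt of radius 20 mm up to 18 mm; above it a bar grip 38 mm long along x, 14 mm thick along y, to be pinched across its thickness. A white line on top of the bar runs from the middle to the +x end and down that end.
- socket (a point): Mouth of the D-shaped socket, at the knob's origin, axes as the knob's. 15 mm deep, flat on the +x side, about 1.1 mm play all round, no chamfer: it goes on only with the knob's x along the shaft tip's x (within some 8 degrees; not half a turn off). Fully home it presses the ring to its stop, the knob's underside 3 mm above the hotplate's top.
- mug: Small white mug, 62 x 88 x 50 mm, standing behind the knob. Origin: under its centre. Leave alone.
- egg_timer: White wind-up egg timer with a red grip, 60 mm across, 50 mm high, standing left of the hotplate. Origin: under its centre. Leave alone.
- lighter: Blue and white lighter, 73 x 24 x 12 mm, lying to the right of the knob. Origin: under its centre. Leave alone.

How it is judged:
On the way, in this order (a step that is already met when the one before it is completed fails the run):
1. the heat slider is at its off end, within 5 mm (value of joint heat_slider below 0.005 m), for 0.2 s.
2. the knob's socket is on the shaft, at least 5 mm deep (horizontal distance between knob and shaft_tip below 0.004 m and z of knob in the frame of shaft_tip below -0.005 m), for 0.1 s.
At the end, for the whole second after the job is handed in: The knob is on the shaft (within 4 mm of its axis, more than 10.5 mm deep, white lines within 0.25 rad, upright within 0.12 rad), the fingers touch it with more than 1 N and keep the spring ring pressed down more than 3.5 of its 5 mm; the heat slider is within 6 mm of off (horizontal distance between knob and shaft_tip below 0.004 m and z of knob in the frame of shaft_tip below -0.0105 m and angle between the x axis of knob and the x axis of shaft_tip, either way round below 0.25 rad and angle between knob's own z axis and vertical below 0.12 rad and value of joint spring_ring above 0.0035 m and value of joint heat_slider below 0.006 m and contact force between the fingers and knob above 1 N); the arm keeps its last pose, push and grip.
It fails at once if the knob is put on the shaft before the heat slider is off (horizontal distance between knob and shaft_tip below 0.004 m and z of knob in the frame of shaft_tip below -0.005 m and value of joint heat_slider above 0.008 m).
It fails at once if the mug is moved more than 30 mm (distance of mug from where it was at the start of the episode above 0.03 m).
It fails at once if the egg timer is moved more than 30 mm (distance of egg_timer from where it was at the start of the episode above 0.03 m).
It fails at once if the lighter is moved more than 30 mm (distance of lighter from where it was at the start of the episode above 0.03 m).
It also fails if it takes over 48 s, if anything falls off the work surface, if the arm or the gripper's body presses on something with over 40 N, if the wrist force passes 120 N, or if a joint passes its speed limit or range.

## Working session

There is one attempt and no reset: what is moved stays moved. The work goes in short steps, Python scripts to look and compute and a tool call to move; the robot and the scene stay as the last step left them, time stands still between calls to the robot, and variables do not carry over. Pictures are saved under pics/ and viewed, at most 10 in all, crops included, and the job is handed in when it is done.

Besides the shell and the picture viewer there is one more tool, called after "Call:" by a JSON object that holds its "fn" and its "kwargs", one argument or row to a line. jog_arm: Moves the arm, as the interface text tells. Its arguments: {"type":"object","properties":{"deltas":{"type":"array"},"newtons":{"type":"number"}},"required":["deltas"]}

```bash
mkdir -p pics
cat > h.py <<'E'
import numpy as np,cv2
from station import bot
from scipy.spatial.transform import Rotation as R
def cam(n):
    c=bot.read_camera(n); c['K']=np.array(c['K']);c['eye']=np.array(c['eye']);a=np.array(c['attitude'])
    c['R']=a if a.shape==(3,3) else R.from_quat(a[[1,2,3,0]]).as_matrix()
    return c
def ray(c,p):
    d=c['R']@np.linalg.inv(c['K'])@np.array([p[0],p[1],1.]); return d/np.linalg.norm(d)
def onz(c,p,z):
    d=ray(c,p); return c['eye']+d*(z-c['eye'][2])/d[2]
def tri(c1,p1,c2,p2):
    d1,d2=ray(c1,p1),ray(c2,p2)
    s=np.linalg.lstsq(np.c_[d1,-d2],c2['eye']-c1['eye'],rcond=None)[0]
    a,b=c1['eye']+s[0]*d1,c2['eye']+s[1]*d2
    return (a+b)/2,np.linalg.norm(a-b)
def proj(c,P):
    v=c['K']@c['R'].T@(np.array(P)-c['eye']); return v[:2]/v[2]
def save(n,img,f=1):
    cv2.imwrite('pics/'+n,cv2.resize(img[:,:,::-1],None,fx=f,fy=f,interpolation=cv2.INTER_CUBIC))
E
python3 - <<'E'
from h import *
import pickle
for n in ['top','side']:
    c=cam(n); save(n+'.png',c['img'],1.5); pickle.dump(c,open(n+'.pkl','wb')); print(n,c['eye'],c['attitude'],c['K'][0])
o=bot.get_obs(); print(bot.tip_reach,o)
E
```

```text
top [ 0.44295411 -0.01041291  1.17357826] [-0.0379912   0.71231647 -0.70018488  0.03005086] [358.63619888   0.         255.14185008]
side [ 0.63993504 -1.22251017  1.04743004] [-0.43005308  0.90256659  0.01645569 -0.01253463] [474.03896468   0.         256.00981859]
0.022 {'t': 0.1, 'q': array([ 1.01791837,  0.47774276,  0.02235912,  1.5563457 , -0.01148528,
        1.10927182, -0.08313686]), 'joint_vel': array([-0.00016489, -0.00160054,  0.00065952, -0.0033218 ,  0.00088442,
       -0.00057039,  0.00027993]), 'joint_torque': array([ 3.91117675e-03, -5.97768867e+01,  1.61395703e+00, -2.81954134e+01,
        1.29244136e-02,  5.16170127e-03, -3.43508987e-05]), 'eef_pos': array([ 0.29019466, -0.6088964 ,  0.25240914]), 'tool_rot': array([-7.80990523e-04,  9.75375729e-01,  2.20548214e-01, -2.48578305e-04]), 'contact_force': array([ 0.2757112 ,  0.15610141, -0.25878711]), 'torque': array([ 0.02573473,  0.03120644, -0.00818428]), 'grasp_force': 0.0, 'gripper_width': 0.9938445804590861}
```

View pics/top.png

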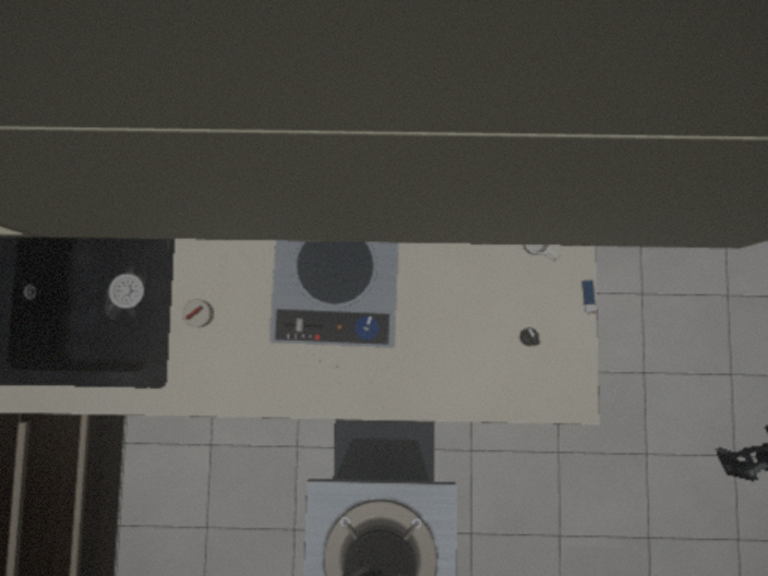

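View pics/side.png

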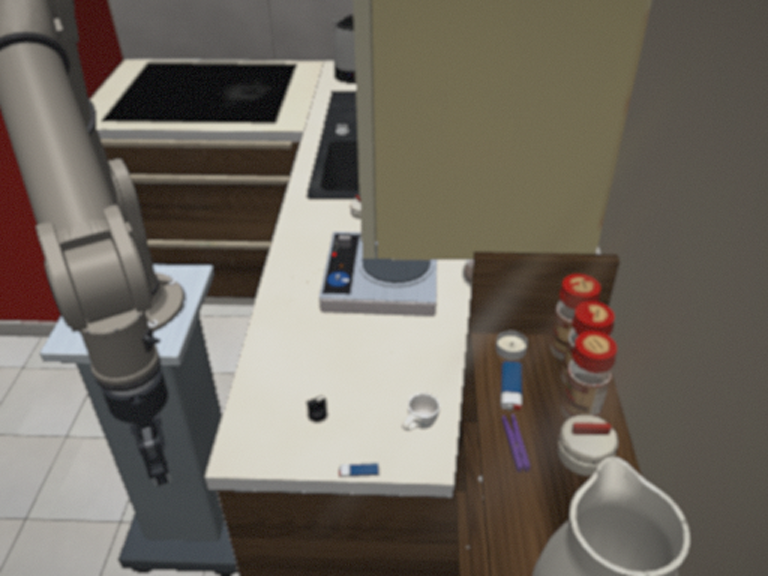

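The top view shows the slider grip at (298,325), the shaft with its blue ring at (367,327) and the knob at (530,337), all at 1.5x. In the side view the knob is at (317,409) and the blue ring at (339,279).

Run:
```python
from h import *
import pickle
t,s=[pickle.load(open(n+'.pkl','rb')) for n in('top','side')]
def blob(c,box,f):
    x0,y0,x1,y1=box; hsv=cv2.cvtColor(c['img'],cv2.COLOR_RGB2HSV).astype(int)
    m=f(hsv)[y0:y1,x0:x1]; n,l,st,ce=cv2.connectedComponentsWithStats(m.astype(np.uint8)); k=1+np.argmax(st[1:,4]); return ce[k]+[x0,y0],st[k]
blue=lambda h:(h[...,0]>100)&(h[...,0]<130)&(h[...,1]>120)&(h[...,2]>40)
dark=lambda h:h[...,2]<75
rt,a=blob(t,(225,200,265,232),blue); rs,b=blob(s,(210,175,240,195),blue)
print('ring',rt,a,rs,b,tri(t,rt,s,rs), onz(t,rt,.063))
kt,a=blob(t,(335,210,370,238),dark); ks,b=blob(s,(195,255,228,288),dark)
print('knob',kt,a,ks,b,tri(t,kt,s,ks),onz(t,kt,.022))
bt=[(272,241),(397,241),(395,348),(270,345)]
print('slider',onz(t,np.array([298.5,325])/1.5,.084))
for p in [(270,345),(395,348),(276,310),(390,313)]: print(onz(t,np.array(p)/1.5,.055))
for p in [(198,312),(536,247),(588,296)]: print(onz(t,np.array(p)/1.5,.02))
print('side front corners',[onz(s,np.array(p)/1.5,.055) for p in[(321,299),(438,304)]])
w=cam('wrist'); print(w['eye']-bot.get_obs()['eef_pos'],w['R'],w['K'])
im=np.hstack([cv2.resize(t['img'][195:240,160:265],None,fx=5,fy=5,interpolation=2),cv2.resize(t['img'][205:250,345:400],None,fx=5,fy=5,interpolation=2)])
save('crop.png',im,1)
```

```text
Traceback (most recent call last):
ValueError: attempt to get argmax of an empty sequence
```

Run:
```python
from h import *
import pickle
t,s=[pickle.load(open(n+'.pkl','rb')) for n in('top','side')]
def blob(c,box,f):
    x0,y0,x1,y1=box; m=f(c['img'].astype(int))[y0:y1,x0:x1]; n,l,st,ce=cv2.connectedComponentsWithStats(m.astype(np.uint8))
    if n<2: return np.array([0,0]),None
    k=1+np.argmax(st[1:,4]); return ce[k]+[x0,y0],st[k]
blue=lambda h:(h[...,2]>h[...,0]+25)
dark=lambda h:h.max(-1)<80
rt,a=blob(t,(225,200,258,232),blue); rs,b=blob(s,(210,175,240,195),blue)
print('ring',rt,a,rs,b,tri(t,rt,s,rs), onz(t,rt,.063))
kt,a=blob(t,(340,213,365,235),dark); ks,b=blob(s,(200,258,222,285),dark)
print('knob',kt,a,ks,b,tri(t,kt,s,ks),onz(t,kt,.022))
print('slider',onz(t,np.array([298.5,325])/1.5,.084))
for p in [(270,345),(395,348),(276,310),(390,313)]: print(onz(t,np.array(p)/1.5,.055))
for p in [(198,312),(536,247),(588,296)]: print(onz(t,np.array(p)/1.5,.02))
w=cam('wrist'); o=bot.get_obs(); print(w['eye']-o['eef_pos'],w['R'],w['K'],R.from_quat(o['tool_rot'][[1,2,3,0]]).as_matrix())
im=np.hstack([cv2.resize(t['img'][195:240,160:265],None,fx=5,fy=5,interpolation=2),cv2.resize(t['img'][205:250,345:400],None,fx=5,fy=5,interpolation=2)])
save('crop.png',im,1)
```

```text
ring [243.92156863 218.62745098] [ 12  11  15  15 153] [224.87407407 185.62222222] [  8   5  15  12 135] (array([0.47517466, 0.03655197, 0.05876787]), np.float64(0.00038351240750636396)) [0.47524107 0.03640396 0.063     ]
knob [352.5        224.89361702] [ 7  6 12 11 94] [211.10948905 273.20437956] [  6   9  11  14 137] (array([ 0.46369115, -0.31171406,  0.01028725]), np.float64(0.0020199829279641673)) [ 0.46249636 -0.30884811  0.022     ]
slider [0.47820623 0.17220872 0.084     ]
[0.43670986 0.23490986 0.055     ]
[ 0.43512323 -0.02434006  0.055     ]
[0.50957912 0.2251167  0.055     ]
[ 0.50737674 -0.01281707  0.055     ]
[0.50448419 0.40071094 0.02      ]
[ 0.65783013 -0.3266523   0.02      ]
[ 0.55312696 -0.43679446  0.02      ]
[0.07290861 0.03305552 0.1196064 ] [[ 0.43039566 -0.85793492 -0.28054812]
 [-0.90263702 -0.4099202  -0.1311939 ]
 [-0.00244652  0.30969841 -0.9508317 ]] [[281.53404653   0.         261.25733008]
 [  0.         281.53404653 190.84633113]
 [  0.           0.           1.        ]] [[ 9.02683884e-01  4.30303766e-01 -6.88863582e-04]
 [ 4.30304306e-01 -9.02683071e-01  1.21554303e-03]
 [-9.87727481e-05 -1.39367207e-03 -9.99999024e-01]]
```

View pics/crop.png

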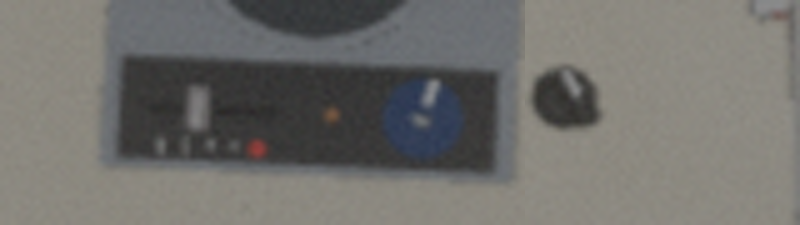

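The crop shows the slider grip at (198,107), the red dot at (258,149) and the ring line pointing up and slightly right, to (433,85). The knob line points up and slightly left, to (568,72). I'll fly over the knob for a closer look.

Call:
{"fn": "jog_arm", "kwargs": {
  "deltas": [
    [0.025, 0.0375, -0.006, 0, 0, -0.056, 1],
    [0.025, 0.0375, -0.006, 0, 0, -0.056, 1],
    [0.025, 0.0375, -0.006, 0, 0, -0.056, 1],
    [0.025, 0.0375, -0.006, 0, 0, -0.056, 1],
    [0.025, 0.0375, -0.006, 0, 0, -0.056, 1],
    [0.025, 0.0375, -0.006, 0, 0, -0.056, 1],
    [0.025, 0.0375, -0.006, 0, 0, -0.056, 1],
    [0.025, 0.0375, -0.006, 0, 0, -0.056, 1],
    [0, 0, 0, 0, 0, 0, 1],
    [0, 0, 0, 0, 0, 0, 1]
  ]
}}

```text
t: 1.15
eef_pos: [0.4909, -0.308, 0.2049]
tool_rot: [-0.0, 1.0, 0.0, -0.0]
contact_force: [-0.3, -0.4, 0.8]
gripper_width: 1.001
grasp_force: 0.0
```

Run:
```python
from h import *
import pickle
w=cam('wrist'); pickle.dump(w,open('k1.pkl','wb')); save('k1.png',w['img'],1.5)
o=bot.get_obs(); print(o['eef_pos'],o['tool_rot'],proj(w,(.463,-.31,.022)))
t,s=[pickle.load(open(n+'.pkl','rb')) for n in('top','side')]
print('cab corner',tri(t,np.array([740,247])/1.5,s,np.array([375,250])/1.5))
```

```text
[ 0.49007392 -0.3096818   0.20516117] [ 1.98171137e-04  9.99999070e-01 -1.30121434e-03 -3.57165471e-04] [262.35607287 198.96152186]
cab corner (array([ 0.58308837, -0.45548957,  0.49251645]), np.float64(0.018273216531524587))
```

View pics/k1.png

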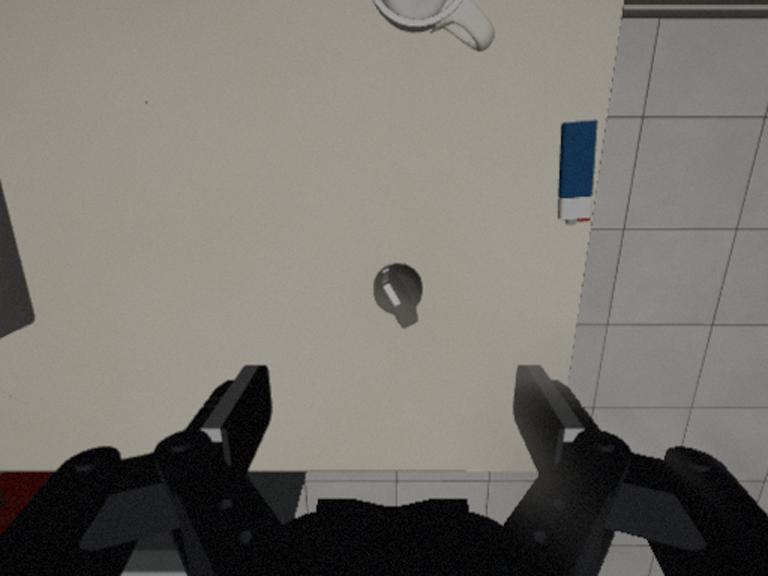

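The wrist view shows the knob at (398,290), with its white line running from (396,303) up-left to (386,284), so roughly 28° from world x. The lighter and mug are well clear. On to the hotplate panel.

Call:
{"fn": "jog_arm", "kwargs": {
  "deltas": [
    [0.001, 0.045, 0, 0, 0, 0, 0],
    [0, 0.045, 0, 0, 0, 0, 0],
    [0, 0.045, 0, 0, 0, 0, 0],
    [0, 0.045, 0, 0, 0, 0, 0],
    [0, 0.045, 0, 0, 0, 0, 0],
    [0, 0.045, 0, 0, 0, 0, 0],
    [0, 0.045, 0, 0, 0, 0, 0],
    [0, 0.045, 0, 0, 0, 0, 0],
    [0, 0, 0, 0, 0, 0, 0],
    [0, 0, 0, 0, 0, 0, 0]
  ]
}}

```text
t: 2.2
eef_pos: [0.4916, 0.0498, 0.2054]
tool_rot: [0.0, 1.0, -0.002, 0.0]
contact_force: [0.1, -0.5, 0.1]
gripper_width: -0.001
grasp_force: 0.0
```

Run:
```python
from h import *
import pickle
w=cam('wrist'); pickle.dump(w,open('h1.pkl','wb'))
print(bot.get_obs()['eef_pos'],proj(w,(.475,.036,.071)),proj(w,(.478,.172,.084)))
```

```text
[0.49161826 0.0486427  0.20534899] [274.70068924 204.98544273] [127.32282292 207.44614107]
```

Call:
{"fn": "jog_arm", "kwargs": {
  "deltas": [
    [0, 0.04, 0, 0, 0, 0, 0],
    [0, 0.04, 0, 0, 0, 0, 0],
    [0, 0.04, 0, 0, 0, 0, 0],
    [0, 0.04, 0, 0, 0, 0, 0],
    [0, 0, 0, 0, 0, 0, 0],
    [0, 0, 0, 0, 0, 0, 0],
    [0, 0, 0, 0, 0, 0, 0]
  ]
}}

```text
t: 2.95
eef_pos: [0.4922, 0.2076, 0.205]
tool_rot: [0.001, 1.0, -0.004, -0.0]
contact_force: [0.1, 0.2, -0.8]
gripper_width: 0.004
grasp_force: 0.0
```

Run:
```python
from h import *
import pickle
w=cam('wrist'); pickle.dump(w,open('h2.pkl','wb'))
print(bot.get_obs()['eef_pos'],proj(w,(.475,.036,.071)),proj(w,(.478,.172,.084)))
a=pickle.load(open('h1.pkl','rb'))
save('h12.png',np.vstack([a['img'][100:300,:400],w['img'][100:300,110:510]]),1.5)
```

```text
[0.49210116 0.20773899 0.20509467] [438.32194218 204.32335329] [299.09374748 207.38173073]
```

View pics/h12.png

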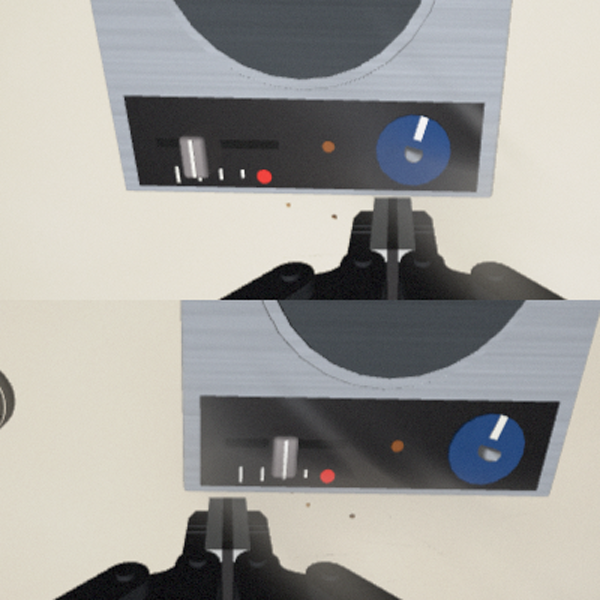

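Upper half (first position): slider grip top at (194,156), red dot (264,177), ring (413,149) with its line up to (421,122). Lower half (second position): slider (285,456), ring (486,449), line end (500,421). I'll triangulate these.

```bash
cat > ring.py <<'E'
from h import *
def ring(c,off=5):
    g=c['img'].astype(int); m=((g[...,2]>g[...,0]+35)&(g[...,2]>60)).astype(np.uint8)
    n,l,st,ce=cv2.connectedComponentsWithStats(m); ks=[k for k in range(1,n) if st[k,4]>300 and 70<st[k,1]+st[k,3]/2<330]
    k=max(ks,key=lambda k:st[k,4])
    cnt=cv2.convexHull(max(cv2.findContours((l==k).astype(np.uint8),0,1)[0],key=cv2.contourArea))
    el=cv2.fitEllipse(cnt)
    inside=np.zeros(m.shape,np.uint8); cv2.ellipse(inside,(el[0],(el[1][0]-3,el[1][1]-3),el[2]),1,-1)
    wm=((g.min(-1)>150)&(inside>0)).astype(np.uint8)
    n,l,st,ce=cv2.connectedComponentsWithStats(wm)
    k=max(range(1,n),key=lambda k:st[k,4]); pts=np.argwhere(l==k)[:,::-1]
    return el,ce[k],pts
E
python3 - <<'E'
from ring import *
import pickle
a,b=[pickle.load(open(n+'.pkl','rb')) for n in('h1','h2')]
print('slider',tri(a,(129.3,204),b,(300,204)))
print('dot',tri(a,(176,218),b,(328.5,217)))
ea,wa,pa=ring(a);eb,wb,pb=ring(b); print(ea,wa,len(pa),eb,wb)
print('ring',tri(a,ea[0],b,eb[0]),'line',tri(a,wa,b,wb)); print('tip',tri(a,(276,204),b,(436.7,202.7)))
for c,e,w,p in((a,ea,wa,pa),(b,eb,wb,pb)):
    P=np.array([onz(c,q,.063)[:2] for q in p]); C=onz(c,e[0],.063)[:2]
    d=P.mean(0)-C; u=np.linalg.svd(P-P.mean(0))[2][0]; u*=np.sign(u@d)
    print(C,np.degrees(np.arctan2(d[1],d[0])),np.degrees(np.arctan2(u[1],u[0])),np.linalg.norm(d))
E
```

```text
slider (array([0.48040652, 0.17092763, 0.08152983]), np.float64(6.845707720619756e-05))
dot (array([0.45588137, 0.13728655, 0.0566274 ]), np.float64(0.0008201539733071288))
((275.0995178222656, 199.39093017578125), (46.416561126708984, 49.54770278930664), 81.5330810546875) [280.09638554 185.63855422] 83 ((433.8044738769531, 198.8944091796875), (44.14476013183594, 53.3429069519043), 58.80291748046875) [441.94871795 185.08974359]
ring (array([0.47722118, 0.03519256, 0.06146271]), np.float64(0.0001601265457790389)) line (array([0.49183701, 0.03054345, 0.06251295]), np.float64(0.00015388061956498722))
tip (array([0.47446013, 0.03448999, 0.06601081]), np.float64(0.0006267512466634416))
[0.47785906 0.03527258] -18.290260325861063 -16.016994958682925 0.014940689589791355
[0.4776942  0.03617485] -20.528874059579707 -15.533993528653433 0.015155355353436319
```

Slider top (0.480, 0.171, 0.082) and ring (0.477, 0.035, 0.062) agree with the stated heights, and the ring line is at about -17°. Now I'll lower the closed fingers beside the slider on its +y side.

Call:
{"fn": "jog_arm", "kwargs": {
  "deltas": [
    [-0.004, 0.001, -0.03, 0, 0, 0, 0],
    [-0.004, 0.001, -0.03, 0, 0, 0, 0],
    [-0.004, 0, -0.03, 0, 0, 0, 0],
    [0, 0, -0.024, 0, 0, 0, 0],
    [0, 0, 0, 0, 0, 0, 0],
    [0, 0, 0, 0, 0, 0, 0]
  ]
}}

```text
t: 3.6
eef_pos: [0.4799, 0.2114, 0.0917]
tool_rot: [0.0, 1.0, -0.003, -0.0]
contact_force: [0.1, 0.1, -0.1]
gripper_width: 0.001
grasp_force: 0.0
```

Call:
{"fn": "jog_arm", "kwargs": {
  "deltas": [
    [0, -0.007, 0, 0, 0, 0, 0],
    [0, -0.007, 0, 0, 0, 0, 0],
    [0, -0.007, 0, 0, 0, 0, 0],
    [0, -0.007, 0, 0, 0, 0, 0],
    [0, -0.005, 0, 0, 0, 0, 0],
    [0, -0.005, 0, 0, 0, 0, 0],
    [0, -0.005, 0, 0, 0, 0, 0],
    [0, 0, 0, 0, 0, 0, 0]
  ]
}}

```text
t: 4.4
eef_pos: [0.4794, 0.1687, 0.0912]
tool_rot: [0.0, 1.0, -0.002, -0.0]
contact_force: [-0.8, 0.3, 0.5]
gripper_width: 0.0
grasp_force: 0.0
```

Call:
{"fn": "jog_arm", "kwargs": {
  "deltas": [
    [0, -0.004, 0, 0, 0, 0, 0],
    [0, -0.004, 0, 0, 0, 0, 0],
    [0, -0.003, 0, 0, 0, 0, 0],
    [0, 0, 0, 0, 0, 0, 0]
  ]
}}

```text
t: 4.8
eef_pos: [0.4791, 0.1594, 0.0912]
tool_rot: [-0.001, 1.0, -0.001, -0.0]
contact_force: [-1.1, 5.0, -1.1]
gripper_width: -0.001
grasp_force: 2.0
```

Run:
```python
from h import *
w=cam('wrist'); print(bot.get_obs()['eef_pos'],bot.get_obs()['contact_force']); save('s1.png',w['img'],1.5)
```

```text
[0.47912677 0.15942627 0.09123526] [ 0.21489322  5.55504111 -0.37152492]
```

View pics/s1.png

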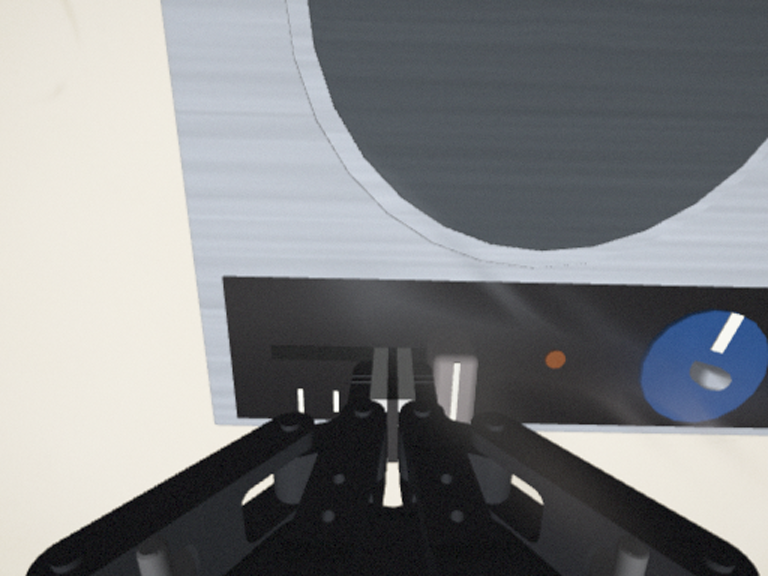

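The slider grip now sits at (455,388), at the right end of its slot, and the 5 N reading exceeds the 1.5 N sliding force. I'll push a little more to confirm it is at the end stop, then back off and rise.

Call:
{"fn": "jog_arm", "kwargs": {
  "deltas": [
    [0, -0.003, 0, 0, 0, 0, 0],
    [0, 0, 0, 0, 0, 0, 0],
    [0, 0, 0, 0, 0, 0, 0]
  ]
}}

```text
t: 5.15
eef_pos: [0.4791, 0.159, 0.0914]
tool_rot: [-0.002, 1.0, -0.0, 0.0]
contact_force: [-2.0, 10.3, -3.3]
gripper_width: 0.002
grasp_force: 5.4
```

Call:
{"fn": "jog_arm", "kwargs": {
  "deltas": [
    [0, 0.005, 0, 0, 0, 0, 0],
    [0, 0.005, 0.01, 0, 0, 0, 0],
    [0, 0, 0.04, 0, 0, 0, 0],
    [0, 0, 0.04, 0, 0, 0, 0],
    [0, -0.03, 0.03, 0, 0, 0, 1],
    [0, -0.03, 0.0, 0, 0, 0, 1],
    [0, -0.03, 0, 0, 0, 0, 1],
    [0, -0.03, 0, 0, 0, 0, 1],
    [0, 0, 0, 0, 0, 0, 1],
    [0, 0, 0, 0, 0, 0, 1]
  ]
}}

```text
t: 6.15
eef_pos: [0.4794, 0.0446, 0.2118]
tool_rot: [0.0, 1.0, -0.003, 0.0]
contact_force: [0.1, 0.4, 0.2]
gripper_width: 0.989
grasp_force: 0.0
```

Run:
```python
from ring import *
import pickle
w=cam('wrist'); pickle.dump(w,open('h3.pkl','wb')); print(bot.get_obs()['eef_pos'])
e,wc,p=ring(w); print(e)
P=np.array([onz(w,q,.063)[:2] for q in p]); C=onz(w,e[0],.063)[:2]
d=P.mean(0)-C; u=np.linalg.svd(P-P.mean(0))[2][0]; u*=np.sign(u@d)
print(C,np.degrees(np.arctan2(d[1],d[0])),np.degrees(np.arctan2(u[1],u[0])),np.linalg.norm(d))
print('slider now expected px',proj(w,(.48,.137,.083)))
g=w['img'].astype(int); x,y=proj(w,(.48,.137,.083)).astype(int)
m=(g[y-30:y+30,x-30:x+30].min(-1)>190); ys,xs=np.nonzero(m); print(onz(w,(xs.mean()+x-30,ys.mean()+y-30),.084),m.sum())
```

```text
[0.47949553 0.04576408 0.2118038 ]
((269.9526062011719, 185.70457458496094), (46.463478088378906, 49.06239318847656), 84.62303161621094)
[0.47784755 0.03510847] -18.00631778609116 -15.305204134892747 0.014908968956629683
slider now expected px [160.83117419 190.37021155]
[0.45876085 0.14199104 0.084     ] 242
```

The slider is hard against its stop: 10 N gave no further motion. Back to the knob for two closer views.

Call:
{"fn": "jog_arm", "kwargs": {
  "deltas": [
    [-0.002, -0.045, 0, 0, 0, 0, 1],
    [-0.002, -0.045, 0, 0, 0, 0, 1],
    [-0.002, -0.045, 0, 0, 0, 0, 1],
    [-0.002, -0.045, 0, 0, 0, 0, 1],
    [-0.002, -0.045, -0.01, 0, 0, 0, 1],
    [-0.002, -0.045, -0.02, 0, 0, 0, 1],
    [0, -0.03, -0.03, 0, 0, 0, 1],
    [0, 0, 0, 0, 0, 0, 1],
    [0, 0, 0, 0, 0, 0, 1]
  ]
}}

```text
t: 7.1
eef_pos: [0.4676, -0.2534, 0.1507]
tool_rot: [-0.001, 1.0, -0.001, -0.001]
contact_force: [0.7, 0.4, -0.3]
gripper_width: 1.002
grasp_force: 0.0
```

Run:
```python
from h import *
import pickle
w=cam('wrist'); pickle.dump(w,open('k2.pkl','wb')); print(bot.get_obs()['eef_pos'],proj(w,(.463,-.31,.044)))
```

```text
[ 0.46831142 -0.25266124  0.15152804] [326.49233031 203.0444459 ]
```

Call:
{"fn": "jog_arm", "kwargs": {
  "deltas": [
    [0, -0.035, 0, 0, 0, 0, 1],
    [0, -0.035, 0, 0, 0, 0, 1],
    [0, 0, 0, 0, 0, 0, 1],
    [0, 0, 0, 0, 0, 0, 1]
  ]
}}

```text
t: 7.55
eef_pos: [0.4687, -0.3233, 0.1523]
tool_rot: [0.0, 1.0, -0.001, 0.001]
contact_force: [0.1, 0.5, 0.2]
gripper_width: 0.999
grasp_force: 0.0
```

Run:
```python
from h import *
import pickle
w=cam('wrist'); pickle.dump(w,open('k3.pkl','wb')); p=proj(w,(.463,-.31,.044)); print(bot.get_obs()['eef_pos'],p)
a=pickle.load(open('k2.pkl','rb')); o=[]
for c in (a,w):
    x,y=proj(c,(.463,-.31,.03)).astype(int); x0,y0=x-60,y-50; print(x0,y0); o.append(c['img'][y0:y0+100,x0:x0+120])
    g=c['img'].astype(int); m=(g.max(-1)<120); m[:y0]=0;m[y0+100:]=0;m[:,:x0]=0;m[:,x0+120:]=0
    n,l,st,ce=cv2.connectedComponentsWithStats(m.astype(np.uint8)); print([ (s.tolist(),q.round(1)) for s,q in zip(st[1:],ce[1:]) if s[4]>50])
save('k23.png',np.hstack(o),3.3)
```

```text
[ 0.46865899 -0.32236774  0.15214407] [244.968678   204.10585572]
263 147
[([301, 166, 44, 53, 1487], array([323.4, 189.8])), ([345, 243, 18, 4, 65], array([352.9, 244.6]))]
185 148
[([231, 167, 40, 53, 1375], array([251.6, 190.7]))]
```

View pics/k23.png

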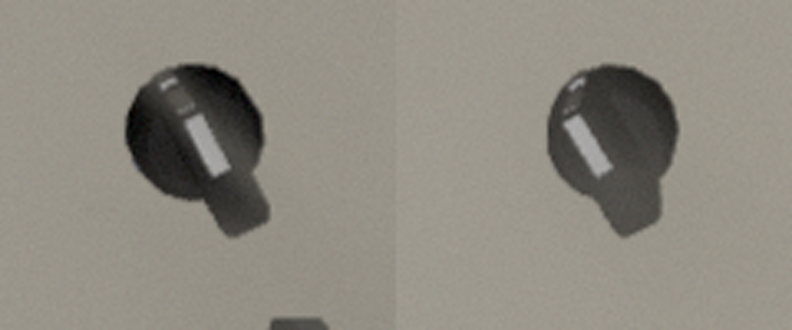

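Left: the line runs from the +x end (193,119) to the middle (221,174), and the bar's far end is at (250,225). Right: from (573,120) to (602,173), far end about (642,222).

Run:
```python
from h import *
import pickle
a,b=[pickle.load(open(n+'.pkl','rb')) for n in('k2','k3')]
A=lambda x,y:(263+x/3.3,147+y/3.3)
B=lambda x,y:(185+(x-396)/3.3,148+y/3.3)
pts={}
for n,p,q in(('end',(193,119),(573,120)),('mid',(221,174),(602,173)),('far',(251,224),(643,222))):
    pts[n]=tri(a,A(*p),b,B(*q)); print(n,pts[n],onz(a,A(*p),.044)[:2],onz(b,B(*q),.044)[:2])
for c,o in((a,(263,147)),(b,(185,148))):
    m=(c['img'].min(-1)>145)&(c['img'].max(-1).astype(int)-c['img'].min(-1)<14)
    g=cv2.cvtColor(c['img'],cv2.COLOR_RGB2GRAY).astype(int); x0,y0=o
    kn=(g<115).astype(np.uint8); kn[:y0]=0;kn[y0+85:]=0;kn[:,:x0]=0;kn[:,x0+120:]=0
    n,l,st,ce=cv2.connectedComponentsWithStats(kn);k=1+np.argmax(st[1:,4])
    hull=np.zeros(g.shape,np.uint8);cv2.fillConvexPoly(hull,cv2.convexHull(max(cv2.findContours((l==k).astype(np.uint8),0,1)[0],key=cv2.contourArea)),1)
    hull=cv2.erode(hull,np.ones((5,5)))
    n,l,st,ce=cv2.connectedComponentsWithStats(((g>130)&(hull>0)).astype(np.uint8));k=1+np.argmax(st[1:,4])
    P=np.array([onz(c,q,.044)[:2] for q in np.argwhere(l==k)[:,::-1]]); u=np.linalg.svd(P-P.mean(0))[2][0];u*=np.sign(u[0])
    s=(P-P.mean(0))@u; print('line',len(P),P.mean(0),np.degrees(np.arctan2(u[1],u[0])),s.min(),s.max(),'centre~',P.mean(0)+u*(s.min()))
    el=None
```

```text
end (array([ 0.48044344, -0.30487651,  0.04259369]), np.float64(5.351556541673244e-05)) [ 0.4808901  -0.30456435] [ 0.48083528 -0.30499476]
mid (array([ 0.46686514, -0.31227588,  0.04583129]), np.float64(0.00033814033374079125)) [ 0.46601965 -0.31276036] [ 0.46638236 -0.31218271]
far (array([ 0.45061137, -0.32281401,  0.04012357]), np.float64(0.0005071496284590076)) [ 0.4519851  -0.32169201] [ 0.45252451 -0.32284136]
line 105 [ 0.4742628  -0.30827341] 29.775958612310312 -0.00801084391387071 0.008262183117317771 centre~ [ 0.4673096  -0.31225167]
line 107 [ 0.47447769 -0.30820018] 29.534392475486456 -0.008129463194509062 0.008070767230507484 centre~ [ 0.46740457 -0.31220757]
```

Knob: bar centre about (0.4665, -0.3125), top 0.044 (matches the text), angle 29.6°. I'll turn the tool +0.517 rad and descend.

Call:
{"fn": "jog_arm", "kwargs": {
  "deltas": [
    [-0.002, 0.01, 0, 0, 0, 0.13, 1],
    [0, 0, -0.02, 0, 0, 0.13, 1],
    [0, 0, -0.02, 0, 0, 0.13, 1],
    [0, 0, -0.02, 0, 0, 0.127, 1],
    [0, 0, 0, 0, 0, 0, 1],
    [0, 0, 0, 0, 0, 0, 1],
    [0, 0, 0, 0, 0, 0, 1]
  ]
}}

```text
t: 8.3
eef_pos: [0.4665, -0.314, 0.0926]
tool_rot: [0.001, 0.967, 0.253, 0.001]
contact_force: [0.7, -0.3, -0.4]
gripper_width: 0.999
grasp_force: 0.0
```

Run:
```python
from h import *
o=bot.get_obs(); r=R.from_quat(o['tool_rot'][[1,2,3,0]]).as_matrix(); print(o['eef_pos'],r)
```

```text
[ 0.4665067  -0.31396713  0.09263181] [[ 8.71552045e-01  4.90299692e-01  1.80146220e-03]
 [ 4.90301585e-01 -8.71552475e-01 -7.98965885e-04]
 [ 1.17833611e-03  1.57960012e-03 -9.99998058e-01]]
```

Call:
{"fn": "jog_arm", "kwargs": {
  "deltas": [
    [0, 0.001, -0.02, 0, 0, 0, 1],
    [0, 0, -0.02, 0, 0, 0, 1],
    [0, 0, -0.007, 0, 0, 0, 1],
    [0, 0, 0, 0, 0, 0, 1],
    [0, 0, 0, 0, 0, 0, 0],
    [0, 0, 0, 0, 0, 0, 0],
    [0, 0, 0, 0, 0, 0, 0],
    [0, 0, 0, 0, 0, 0, 0],
    [0, 0, 0, 0, 0, 0, 0],
    [0, 0, 0, 0, 0, 0, 0]
  ],
  "newtons": 50
}}

```text
t: 9.3
eef_pos: [0.4658, -0.3136, 0.0448]
tool_rot: [0.0, 0.967, 0.254, 0.0]
contact_force: [-0.1, 0.1, 3.8]
gripper_width: 0.153
grasp_force: 49.3
```

Call:
{"fn": "jog_arm", "kwargs": {
  "deltas": [
    [0, 0, 0, 0, 0, 0, 0],
    [0, 0, 0.02, 0, 0, 0, 0],
    [0, 0, 0.03, 0, 0, 0, 0],
    [0, 0, 0.04, 0, 0, 0, 0],
    [0, 0, 0.02, 0, 0, 0, 0],
    [0, 0, 0, 0, 0, 0, 0],
    [0, 0, 0, 0, 0, 0, 0]
  ]
}}

```text
t: 10.0
eef_pos: [0.4651, -0.3132, 0.154]
tool_rot: [-0.0, 0.967, 0.254, -0.0]
contact_force: [0.5, -0.0, -0.5]
gripper_width: 0.155
grasp_force: 48.8
```

Run:
```python
from h import *
import pickle
w=cam('wrist'); pickle.dump(w,open('g1.pkl','wb')); o=bot.get_obs(); print(o['eef_pos'],o['gripper_width'],o['grasp_force'],proj(w,o['eef_pos']))
s=cam('side'); pickle.dump(s,open('g1s.pkl','wb')); x,y=proj(s,o['eef_pos']).astype(int)
save('g1.png',np.hstack([w['img'][184:384,156:356],cv2.resize(s['img'][y-20:y+30,x-25:x+25],(200,200),interpolation=2)]),1.8)
```

```text
[ 0.46463502 -0.31290197  0.15316359] 0.1553550386497894 48.814056515693665 [257.4887977  269.45858267]
```

View pics/g1.png

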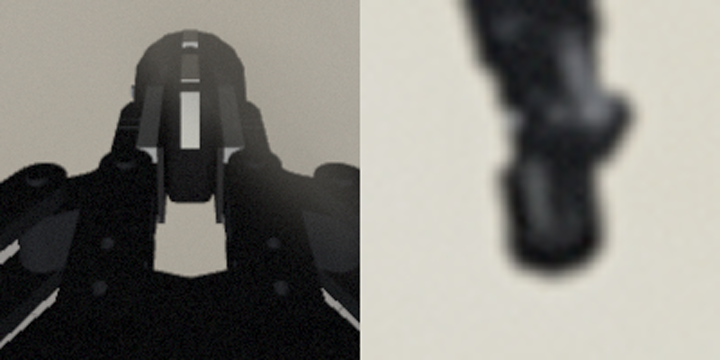

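The knob is held squarely, with its line along the tool's x axis: crop (190,92) to (190,149). I'll work out its centre offset from the TCP.

Run:
```python
from h import *
import pickle
a,b,g=[pickle.load(open(n+'.pkl','rb')) for n in('k2','k3','g1')]
B=lambda x,y:(185+(x-396)/3.3,148+y/3.3)
print('skirt top edge z0',onz(b,B(613,65),0), 'z18',onz(b,B(613,65),.018),'LR',onz(b,B(548,131),.018),onz(b,B(678,131),.018))
o=bot.get_obs(); T=o['eef_pos']; r=R.from_quat(o['tool_rot'][[1,2,3,0]]).as_matrix()
print(T, np.degrees(np.arctan2(r[1,0],r[0,0])))
G=lambda x,y:(156+x/1.8,184+y/1.8)
for n,p in(('mid',(190,149)),('end',(190,92))): print(n,r.T@(onz(g,G(*p),T[2]-.001)-T))
# skirt in hand: front edge of bottom
for p in ((190,31),): print('skirt front',r.T@(onz(g,G(*p),T[2]-.0448)-T), 'rim18',r.T@(onz(g,G(*p),T[2]-.0268)-T))
for z in(.0268,.0448): print('LR',[(r.T@(onz(g,G(*p),T[2]-z)-T)).round(4) for p in((135,85),(245,85))])
# expected from pre-grasp
C=np.array([.4658,-.3136,.0448]); print('pre mid rel',r.T@(np.array([.4673,-.3122,.044])-C),'bar mid',r.T@(np.array([.4655,-.3138,.044])-C))
```

```text
skirt top edge z0 [ 0.4848965  -0.31373697  0.        ] z18 [ 0.4891324  -0.31443413  0.018     ] LR [ 0.46979848 -0.2955445   0.018     ] [ 0.46972966 -0.33280552  0.018     ]
[ 0.46447142 -0.31276849  0.15277743] 29.444381382150905
mid [0.00070594 0.00221342 0.00099373]
end [0.01823431 0.00220848 0.00096872]
skirt front [0.01954302 0.00231128 0.04476678] rim18 [0.02612242 0.00226703 0.02675742]
LR [array([ 0.0076, -0.0154,  0.0268]), array([0.0076, 0.02  , 0.0267])]
LR [array([-0.0012, -0.0175,  0.0448]), array([-0.0012,  0.0222,  0.0447])]
pre mid rel [ 0.0019956 -0.0004799  0.0007983] bar mid [-3.58423598e-04  2.85991056e-05  8.00446510e-04]
```

The pinched bar must lie on the jaw line, yet the wrist camera shows it 2.2 mm off in tool y. That is a calibration bias, so I'll view the ring at several yaws and heights to separate it out.

Call:
{"fn": "jog_arm", "kwargs": {
  "deltas": [
    [0, 0.03, 0.025, 0, 0, 0, 0],
    [0, 0.04, 0.022, 0, 0, 0, 0],
    [-0.002, 0.04, 0, 0, 0, 0, 0],
    [-0.002, 0.04, 0, 0, 0, 0, 0],
    [-0.002, 0.04, 0, 0, 0, 0, 0],
    [-0.002, 0.04, 0, 0, 0, 0, 0],
    [-0.002, 0.04, 0, 0, 0, 0, 0],
    [-0.002, 0.04, 0, 0, 0, 0, 0],
    [-0.001, 0.025, 0, 0, 0, 0, 0],
    [0, 0, 0, 0, 0, 0, 0]
  ]
}}

```text
t: 11.1
eef_pos: [0.4515, 0.0256, 0.2002]
tool_rot: [-0.001, 0.966, 0.257, -0.001]
contact_force: [-0.4, 0.1, -1.5]
gripper_width: 0.152
grasp_force: 48.9
```

Call:
{"fn": "jog_arm", "kwargs": {
  "deltas": [
    [0, 0, 0, 0, 0, 0, 0],
    [0, 0, 0, 0, 0, 0, 0]
  ]
}}

```text
t: 11.3
eef_pos: [0.452, 0.0205, 0.2005]
tool_rot: [0.0, 0.967, 0.253, -0.001]
contact_force: [0.2, -0.7, -0.5]
gripper_width: 0.153
grasp_force: 48.9
```

```bash
cat > shot.py <<'E'
import sys,pickle
from ring import *
w=cam('wrist'); o=bot.get_obs(); w['T']=o['eef_pos'];w['r']=R.from_quat(o['tool_rot'][[1,2,3,0]]).as_matrix()
pickle.dump(w,open(sys.argv[1]+'.pkl','wb'))
e,wc,p=ring(w); P=np.array([onz(w,q,.063)[:2] for q in p]); C=onz(w,e[0],.063)[:2]
d=P.mean(0)-C; u=np.linalg.svd(P-P.mean(0))[2][0]; u*=np.sign(u@d)
an=lambda v:round(float(np.degrees(np.arctan2(v[1],v[0]))),1)
print(w['T'],'yaw',an(w['r'][:2,0]),'tilt',w['r'][:2,2],'ring',C,np.round(e[0],1),np.round(e[1],1),an(d),an(u),np.linalg.norm(d),o['contact_force'],o['grasp_force'])
E
python3 shot.py r1
```

```text
[0.4521758  0.02035267 0.20068919] yaw 29.3 tilt [-0.00128857 -0.00039784] ring [0.47740443 0.03569542] [259.1 156.3] [52.4 53. ] -19.2 -18.9 0.015327906288521029 [ 0.58027814  0.15858507 -1.17816644] 48.89032959938049
```

Call:
{"fn": "jog_arm", "kwargs": {
  "deltas": [
    [0, 0, 0, 0, 0, -0.14, 0],
    [0, 0, 0, 0, 0, -0.14, 0],
    [0, 0, 0, 0, 0, -0.14, 0],
    [0, 0, 0, 0, 0, -0.14, 0],
    [0, 0, 0, 0, 0, -0.14, 0],
    [0, 0, 0, 0, 0, -0.11, 0],
    [0, 0, 0, 0, 0, 0, 0],
    [0, 0, 0, 0, 0, 0, 0],
    [0, 0, 0, 0, 0, 0, 0]
  ]
}}

```text
t: 12.25
eef_pos: [0.4524, 0.0212, 0.2012]
tool_rot: [0.0, 0.989, -0.147, -0.0]
contact_force: [0.1, -0.1, -0.3]
gripper_width: 0.151
grasp_force: 48.8
```

```bash
python3 shot.py r2
```

```text
[0.45245035 0.02134768 0.20126441] yaw -16.9 tilt [-7.68303740e-05 -5.36388225e-05] ring [0.47746123 0.03467909] [239.3 167.1] [51.  52.4] -15.7 -18.0 0.015269657998256869 [ 0.18418068  0.10682424 -0.12949495] 48.77185106277466
```

Call:
{"fn": "jog_arm", "kwargs": {
  "deltas": [
    [0, 0, -0.03, 0, 0, 0, 0],
    [0, 0, -0.025, 0, 0, 0, 0],
    [0, 0, 0, 0, 0, 0, 0],
    [0, 0, 0, 0, 0, 0, 0],
    [0, 0, 0, 0, 0, 0, 0]
  ]
}}

```text
t: 12.8
eef_pos: [0.4533, 0.0218, 0.1475]
tool_rot: [-0.0, 0.989, -0.147, 0.001]
contact_force: [-0.3, -0.1, -0.7]
gripper_width: 0.152
grasp_force: 48.8
```

```bash
python3 shot.py r3
```

```text
[0.45340511 0.02179548 0.14755443] yaw -17.0 tilt [0.00230712 0.00022499] ring [0.477724   0.03470715] [235.  184.3] [61.8 65.1] -15.8 -17.8 0.015013667490810501 [ 0.34002511 -0.21243417 -0.07585789] 48.77619445323944
```

Run:
```python
from h import *
import pickle
for n in('r1','r2','r3'):
    w=pickle.load(open(n+'.pkl','rb')); r=w['r'];T=w['T']
    print(n,'eye tool',(r.T@(w['eye']-T)).round(4),'x',(r.T@w['R'][:,0]).round(4),'fwd',(r.T@w['R'][:,2]).round(4),'TCPpx',proj(w,T))
    # jaw gap / knob line column in image: white line on knob
    g=w['img'].astype(int); m=(g.min(-1)>130).astype(np.uint8); m[:225]=0; m[275:]=0; m[:,:245]=0; m[:,280:]=0
    k,l,st,ce=cv2.connectedComponentsWithStats(m); print([(s.tolist(),c.round(1).tolist()) for s,c in zip(st[1:],ce[1:]) if s[4]>40])
```

```text
r1 eye tool [ 0.0799  0.0013 -0.1196] x [7.e-04 1.e+00 1.e-03] fwd [-3.099e-01 -7.000e-04  9.508e-01] TCPpx [258.83185419 270.02709408]
[([256, 235, 11, 32, 346], [261.1, 250.3])]
r2 eye tool [ 0.0807  0.0005 -0.1197] x [ 4.e-04  1.e+00 -3.e-04] fwd [-3.099e-01  4.000e-04  9.508e-01] TCPpx [260.14853757 271.30500381]
[([256, 235, 11, 32, 351], [261.0, 250.5])]
r3 eye tool [ 0.0807  0.0004 -0.1196] x [ 1.e-04  1.e+00 -3.e-04] fwd [-3.102e-01  4.000e-04  9.507e-01] TCPpx [260.32305779 271.2435566 ]
[([256, 235, 11, 32, 350], [261.0, 250.5])]
```

Run:
```python
from h import *
import pickle
from scipy.optimize import least_squares
g=pickle.load(open('g1.pkl','rb')); im=cv2.cvtColor(g['img'],cv2.COLOR_RGB2GRAY)
r2=pickle.load(open('r2.pkl','rb')); Rt=r2['r'].T@r2['R']   # camera attitude in tool frame
c=dict(K=g['K'],R=np.diag([1,-1,-1])@Rt,eye=np.zeros(3))    # frame: x'=tool x, y' = -tool y, z up, eye at 0
bg=int(np.median(im[190:200,200:320])); edge=[]
for col in range(240,284,2):
    p=im[192:235,col].astype(float); th=(bg+40)/2; k=np.argmax(p<th); edge.append((col,192+k-1+(p[k-1]-th)/(p[k-1]-p[k])))
P=np.array([onz(c,e,-.1644)[:2] for e in edge])
s=least_squares(lambda v:np.hypot(*(P-v).T)-.02,[-.08,0],loss='soft_l1',f_scale=.0005); print('bottom skirt centre rel eye',s.x,np.abs(s.fun).max(), edge[0],edge[11])
print('line start',onz(c,(261.3,266.8),-.1206),'end',onz(c,(261.3,235.1),-.1206))
from ring import ring
for n in('r2','r3'):
    w=pickle.load(open(n+'.pkl','rb')); e=ring(w)[0]; C=onz(w,e[0],.063)[:2]-w['eye'][:2]
    yaw=np.arctan2(w['r'][1,0],w['r'][0,0]); M=np.array([[np.cos(yaw),-np.sin(yaw)],[np.sin(yaw),np.cos(yaw)]])
    for nm,v in(('skirt',s.x),('line',onz(c,(261.3,266.8),-.1206)[:2])): print(n,nm,'move world',(C-M@v).round(4),'T',w['T'])
```

```text
bottom skirt centre rel eye [-8.01953153e-02 -2.26115408e-05] 0.0003104115215117158 (240, np.float64(208.53658536585365)) (262, np.float64(201.14285714285714))
line start [-7.87631148e-02 -8.72844144e-05 -1.20600000e-01] end [-6.14045077e-02 -7.99653104e-05 -1.20600000e-01]
r2 skirt move world [0.0246 0.014 ] T [0.45245035 0.02134768 0.20126441]
r2 line move world [0.0233 0.0144] T [0.45245035 0.02134768 0.20126441]
r3 skirt move world [0.0242 0.0135] T [0.45340511 0.02179548 0.14755443]
r3 line move world [0.0229 0.014 ] T [0.45340511 0.02179548 0.14755443]
```

The skirt circle fit is clean (0.3 mm residual), so the knob needs to move (+0.0243, +0.0136) and the yaw already matches. Move over, then descend gently.

Call:
{"fn": "jog_arm", "kwargs": {
  "deltas": [
    [0.012, 0.0066, 0, 0, 0, 0, 0],
    [0.0123, 0.007, 0, 0, 0, 0, 0],
    [0, 0, -0.01, 0, 0, 0, 0],
    [0, 0, -0.01, 0, 0, 0, 0],
    [0, 0, -0.005, 0, 0, 0, 0],
    [0, 0, 0, 0, 0, 0, 0],
    [0, 0, 0, 0, 0, 0, 0]
  ]
}}

```text
t: 13.55
eef_pos: [0.4763, 0.035, 0.121]
tool_rot: [0.0, 0.989, -0.148, -0.0]
contact_force: [-0.3, 0.5, -0.2]
gripper_width: 0.153
grasp_force: 48.8
```

Call:
{"fn": "jog_arm", "kwargs": {
  "deltas": [
    [0, 0, -0.003, 0, 0, 0, 0],
    [0, 0, -0.003, 0, 0, 0, 0],
    [0, 0, -0.002, 0, 0, 0, 0],
    [0, 0, -0.002, 0, 0, 0, 0],
    [0, 0, 0, 0, 0, 0, 0]
  ]
}}

```text
t: 14.05
eef_pos: [0.4765, 0.0352, 0.111]
tool_rot: [0.0, 0.989, -0.148, -0.0]
contact_force: [-0.1, 0.3, -0.9]
gripper_width: 0.153
grasp_force: 48.8
```

The knob underside is already 5 mm below the shaft tip with no force, so it's on. Pressing home.

Call:
{"fn": "jog_arm", "kwargs": {
  "deltas": [
    [0, 0, -0.003, 0, 0, 0, 0],
    [0, 0, -0.003, 0, 0, 0, 0],
    [0, 0, -0.003, 0, 0, 0, 0],
    [0, 0, 0, 0, 0, 0, 0],
    [0, 0, 0, 0, 0, 0, 0]
  ]
}}

```text
t: 14.55
eef_pos: [0.4767, 0.0354, 0.1026]
tool_rot: [0.0, 0.989, -0.148, -0.0]
contact_force: [-3.2, 0.1, 8.3]
gripper_width: 0.152
grasp_force: 49.9
```

Call:
{"fn": "jog_arm", "kwargs": {
  "deltas": [
    [0, 0, -0.002, 0, 0, 0, 0],
    [0, 0, -0.002, 0, 0, 0, 0],
    [0, 0, 0, 0, 0, 0, 0],
    [0, 0, 0, 0, 0, 0, 0],
    [0, 0, 0, 0, 0, 0, 0]
  ]
}}

```text
t: 15.05
eef_pos: [0.4773, 0.0354, 0.1017]
tool_rot: [0.0, 0.989, -0.148, 0.001]
contact_force: [-13.9, -1.6, 46.0]
gripper_width: 0.151
grasp_force: 55.8
```

Run:
```python
from h import *
w=cam('wrist'); s=cam('side'); o=bot.get_obs(); print(o['eef_pos'],o['contact_force'],o['grasp_force'])
x,y=proj(s,o['eef_pos']).astype(int); h=w['img'].shape[0]
save('f.png',np.hstack([w['img'][134:384,60:360],cv2.resize(s['img'][y-30:y+40,x-40:x+44],(300,250),interpolation=2)]),1.3)
```

```text
[0.47725789 0.03536539 0.10170778] [-13.93532469  -1.90871298  47.40350585] 55.80954372882843
```

View pics/f.png

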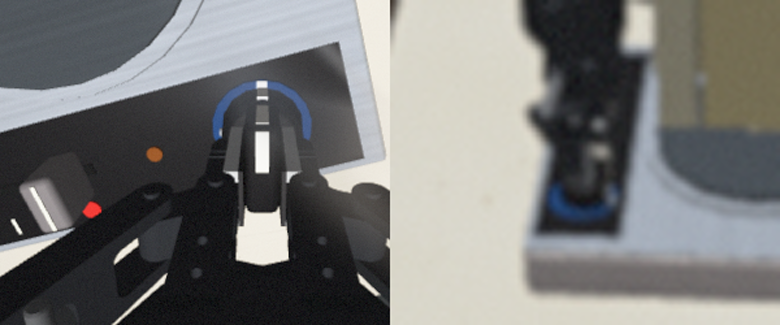

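The knob line (262,150) meets the ring line (262,88) exactly, the slider sits beside its red dot, and the knob is on the hard stop. I'll ease the push from 46 N to about 20 N.

Call:
{"fn": "jog_arm", "kwargs": {
  "deltas": [
    [0, 0, 0.0015, 0, 0, 0, 0],
    [0, 0, 0.001, 0, 0, 0, 0],
    [0, 0, 0, 0, 0, 0, 0],
    [0, 0, 0, 0, 0, 0, 0],
    [0, 0, 0, 0, 0, 0, 0],
    [0, 0, 0, 0, 0, 0, 0],
    [0, 0, 0, 0, 0, 0, 0]
  ]
}}

```text
t: 15.85
eef_pos: [0.477, 0.0354, 0.1022]
tool_rot: [0.0, 0.989, -0.148, 0.0]
contact_force: [-7.3, -0.8, 20.5]
gripper_width: 0.151
grasp_force: 51.8
```

```bash
python3 -c "
from station import bot
print(bot.hand_in())"
```

```text
the job is handed in; nothing more can be done
None
```

The heat slider is at off, and the knob is on the shaft with its white line on the ring's line. The gripper still holds it fully down with about 20 N, and the job was handed in at about 16 s with no verdict returned.

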